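# Nest the mixing cups and press the set home under the rack's spring bolt

### The job

Put the mixing cups away: nest the two loose cups squarely into the one that stands in the leaning green rack, then press the stack down into the rack, firmly but without forcing it, until the spring bolt snaps out over the top rim and holds all three. Leave the other things on the bench where they are.

Things in the scene. Friction and masses are not known exactly. Their poses are not given: they have to be found in the camera images.
- rack: green steel rack for the three cups, fixed, foot 150 x 110 mm, 190 mm high. Origin under its foot's centre; x to its back. The stack leans 22 deg to the front (-x): mouths face the worker. Foot of the stack in a sprung black dish, collars on two rails under its front side, spine with spring bolt behind. Left and right (+-y) of the stack are free for fingers.
- rack_axis (a point): on the stack axis, at the lowest cup's foot with seat up. z: stack axis, out of the rack (cups go in along -z); x: across, to the bolt; y: rack's y. Seat up, the rims of 1, 2, 3 nested cups lie at z = 64, 84, 104 mm, the bolt nose's underside at 94. Rails at +-45 deg from -x end at 100, turned out. Highest: bolt housing, to z = 114, from x = 38.
- seat (a joint): travel of the sprung dish under the stack (m): 0 up, grows as the stack is pressed down its axis, hard stop at 0.0125. Spring 8 N at 0 and 400 N/m more: 11.5 N at about 0.009 (rubbing adds some, the cups take 3 to 4 N off), where the third cup's rim passes below the bolt nose. Let go, a latched stack stays there.
- bolt (a joint): steel spring bolt with red pull knob on the spine (m): 0 fully out, its nose 4 mm inside the edge of the collars; grows as it is pushed back (0.008 at most). Bevelled on top: a collar pushed down shoves it back, which takes 2 to 5 N (a cup's weight will not always do it); it rides on the collar and snaps out over the rim. Flat below: holds a rim down.
- cup_a: aluminium tapered cup, the lowest, already in the rack's seat; cup_b and cup_c are the same. Nested, a cup's collar shoulder sits on the rim below, so it stands 20 mm higher than the cup it is in, with about 1 mm play all round. Origin: centre of the foot's underside; z: towards the mouth.
- cup_b: loose aluminium cup standing mouth up, 64 mm high, 0.08 to 0.17 kg. Outside radius 20 mm at the foot, 27 at height 44.5; then a straight collar of radius 31.5 (63 mm across) from 44 to the rim at 64, 28.5 inside; floor 3 mm thick. Origin: centre of the foot's underside; z: towards the mouth.
- cup_c: loose aluminium cup, same as cup_b and interchangeable with it. Origin: centre of the foot's underside; z: towards the mouth.
- grease_tin: lidded round grease tin with a red-brown lid, 64 across, 42 high; bystander. Origin under its centre.
- pliers: blue-handled pliers, 162 long, 13 high, lying flat; fixed. Origin under the centre.
- tape: roll of black tape lying flat, 47 across, 18 high; bystander. Origin under its centre.
- coupling_nut: grey long hex coupling nut, 41 x 52 x 36, lying; bystander. Origin under its centre.
- screwdriver: screwdriver with an amber handle, 220 long, 32 high, lying; bystander. Origin under its centre.
- oil_can: oil can with a long thin spout, 97 x 151, 335 high; fixed. Origin under its centre.
- multimeter: yellow and black multimeter, 180 x 82 x 60, lying; fixed. Origin under its centre.
Mind the look-alikes: they are no part of the job. What is shaped like the cup_b but brown is not meant.

How it is judged:
By the outcome, as a careful person would: the job done as asked, in the order asked, and still so for the second after the job is handed in, with the robot touching nothing.
It also fails if it takes over 72 s, if anything falls off the work surface, if the arm or the gripper's body presses on something with over 40 N, if the wrist force passes 120 N, or if a joint passes its speed limit or range.

### The arm

A 6-joint arm with a two-finger parallel gripper is mounted at the origin on a cart in front of the work surface, level with it; the furniture and walls round the work are solid. World frame = base frame: x ahead of the robot, y to its left, z up, the work surface at z = 0. Lengths are in mm, angles in rad, forces in N, time in s.
With the tool pointing down it reaches from about 350 to 875 mm from the base axis. Payload 4.2 kg.
Tool frame: the origin (TCP) lies at the very end of the fingers, on their centre line; the grasp point (between the pads) lies 19 mm behind it; z points along the fingers, y is the line along which they close (so a half turn about z gives the same grasp; the last joint's range is limited). The gripper opens to 85 mm and grips with 20 to 120 N. Pads are 22 mm wide; open, the fingers measure 114 mm over their backs; the gripper's body (76 mm by 85 mm) begins 54 mm behind the grasp point. The pads swing forward as they close: fully open they stand 13 mm farther back than shut.
Start: joints at [-0.957, 0.385, 0.008, 0, -1.194, -0.259], TCP at [217.141, -586.045, 231.312] pointing down, gripper open.
Joint ranges: [-3.14, 3.14], [-1.21, 2.06], [-1.07, 1.41], [-3.16, 2.05], [-2.99, -0.16], [-3.1, 3.1]. Speed limits (rad/s): [2.79, 2.79, 3.14, 3.14, 3.14, 3.14].

### API

Orientations are given as a unit quaternion [x, y, z, w].
In Python, from bench import read_state, get_image, camera_model, job_done gives the robot as it stands.
- The arm moves only by the shell command python3 -m handwheel 'ROWS'. ROWS is JSON, a list of rows, each a list of 7 numbers: the shift along the tool's x, y, z in m, then the turn, a rotation vector about the tool's x, y, z in rad, then the gripper's target within -1 to 1 (fully open at 1, half-way at 0, shut at -1). In form: [[dx, dy, dz, wx, wy, wz, jaw], ...]. A call has 1 to 10 rows; each row is the pose to reach, as a shift and turn from the pose commanded when the call began, along the tool's axes at that moment; what a row does not reach only later rows make up. A row lasts 1/8 s, in which the tool goes at most 62.5 mm and 10.7 degrees, less where a joint would pass 70% of its speed; a pose out of reach is approached as far as the arm can. A call with a gripper value outside its range is refused whole. The fingers move at their own pace and stop on an object; the grip force is fixed at half the most. Time passes only in rows, so rows that repeat a pose let the fingers close. It gives the time, the measured TCP pose, the force, the opening and the grip force at its end, in the units of the state.
- read_state(): the state, without advancing time (a new reading comes with each control period).
- get_image(name): name is "scene" or "top" or "wrist"; returns (picture, depth): 400x640x3 uint8, blue, green, red; 400x640 float32, mm along the optical axis (not along the pixel's ray), 0 where there is no reading.
- camera_model(name): a dict with "K" (3x3 intrinsics, pixels), "dist" ([k1, k2, p1, p2, k3] as OpenCV has them; the pictures are not rectified), "rvec" (rotation vector, rad) and "tvec" (3), from world to camera coordinates, as OpenCV has them; the wrist camera has in their place "hand_eye" (4x4, takes a point from camera to tool coordinates, whose origin is the TCP and whose axes are the flange's). Camera axes: x right, y down, z forward; pixel columns grow to the right and rows downward; lengths in mm; the calibration is good to about 2 mm. A picture is of the moment at which its call begins: read the wrist's pose just before it. camera_model takes no time and is no camera call.
- job_done(): hands the job in; it is judged then, once.
The state is a dict: "clock": time; "joints": joint angles; "joint_vel": joint speeds; "joint_efforts": joint torques, N m; "position": TCP position; "ee_rot": TCP orientation; "contact_force": force on the tool from outside, world axes, zero at the start; "wrist_torque": the same for the moment, N m; "gripper_width": finger opening in mm; "grasp_force": force on a finger pad.
Only numpy, scipy, OpenCV 4.12 (cv2) and the standard library are available. Lean on these libraries where they do the work, as an engineer would, in place of code of your own. Each camera call takes 0.05 s, during which the arm holds its last target. There are 200 camera calls.

## Working session

There is one attempt and no reset: what is moved stays moved. The work goes in short steps, Python scripts to look and compute and a shell command to move; the robot and the scene stay as the last step left them, time stands still between calls to the robot, and variables do not carry over. Pictures are saved under pics/ and viewed, at most 10 in all, crops included, and the job is handed in when it is done.

```bash
mkdir -p pics; ls
cat > h.py <<'E'
import numpy as np, cv2
from bench import read_state, get_image, camera_model, job_done
from scipy.spatial.transform import Rotation as R
def T_tool(s):
    T=np.eye(4);T[:3,:3]=R.from_quat(s["ee_rot"]).as_matrix();T[:3,3]=s["position"];return T
def cloud(name):
    m=camera_model(name); s=read_state(); im,d=get_image(name)
    v,u=np.mgrid[0:400,0:640]
    p=cv2.undistortPoints(np.stack([u,v],-1).reshape(-1,1,2).astype(float),np.array(m["K"]),np.array(m["dist"])).reshape(400,640,2)
    P=np.dstack([p*d[...,None],d])
    if "hand_eye" in m:
        T=T_tool(s)@np.array(m["hand_eye"]); W=P@T[:3,:3].T+T[:3,3]
    else:
        Rm=cv2.Rodrigues(np.array(m["rvec"],float))[0]; W=(P-np.array(m["tvec"],float).ravel())@Rm
    W[d==0]=np.nan
    return im,W
def totool(dp,dR=None):
    s=read_state(); Rt=R.from_quat(s["ee_rot"])
    return Rt.inv().apply(dp)
E
python3 - <<'E'
from h import *
for n in("scene","top"):
    im,W=cloud(n); cv2.imwrite(f"pics/{n}0.png",im); np.save(f"pics/{n}0.npy",W)
print(read_state())
E
```

```text
pics
{'clock': 0.1, 'joints': array([-9.57392533e-01,  3.85454538e-01,  6.76026968e-03, -4.43623171e-04,
       -1.19401784e+00, -2.58606632e-01]), 'joint_vel': array([ 4.72015345e-04, -1.85895698e-03,  3.05549393e-03,  1.27525443e-03,
        1.47337151e-06, -6.01364852e-04]), 'joint_efforts': array([-4.69540191e-04, -3.93319774e+01,  1.88929081e+01,  4.19795841e+00,
       -2.60563487e-03, -2.76954992e-07]), 'position': array([ 216.96083461, -585.56804025,  230.34400052]), 'ee_rot': array([-1.76388971e-01,  9.84320055e-01,  9.55349735e-04, -2.17653039e-04]), 'contact_force': array([-0.06309437, -0.26227432,  0.22591291]), 'wrist_torque': array([-0.03214978,  0.03882   ,  0.02673471]), 'grasp_force': 0.0, 'gripper_width': 85.66524335873842}
```

View pics/top0.png

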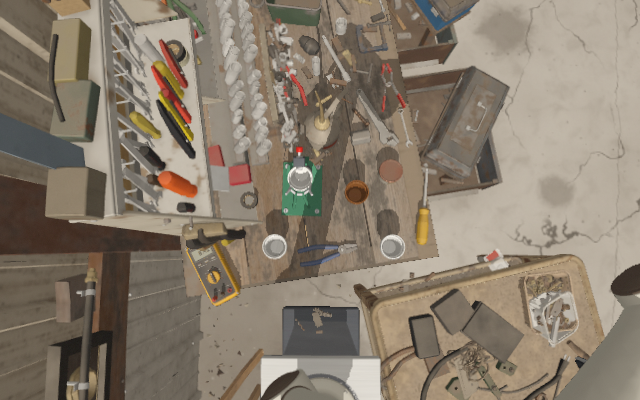

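View pics/scene0.png

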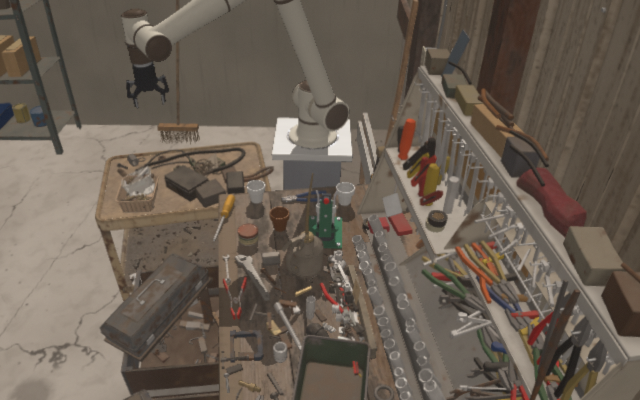

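The top view shows the loose cups at about (274,246) and (392,246), the rack at (301,185) with its knob at (299,152), and the brown look-alike cup at (356,190). The pliers lie between the two loose cups, and the oil can is behind the rack at (320,130).

Run:
```python
from h import *
W=np.load("pics/top0.npy"); im=cv2.imread("pics/top0.png")
np.set_printoptions(precision=1,suppress=True)
def reg(u0,u1,v0,v1,z0,z1):
    P=W[v0:v1,u0:u1].reshape(-1,3); P=P[(P[:,2]>z0)&(P[:,2]<z1)]; return P
for c in((274,246),(392,246),(356,190)):
    P=reg(c[0]-20,c[0]+20,c[1]-20,c[1]+20,56,75)
    if len(P)>4: print(c,len(P),cv2.minEnclosingCircle(P[:,:2].astype(np.float32)),np.median(P[:,2]))
# rack foot: green pixels
hsv=cv2.cvtColor(im,cv2.COLOR_BGR2HSV)
g=(hsv[...,0]>60)&(hsv[...,0]<95)&(hsv[...,1]>100)
g[:140]=0;g[225:]=0;g[:,:270]=0;g[:,335:]=0
P=W[g]; F=P[(P[:,2]<25)]
print(len(P),len(F),np.nanpercentile(P[:,2],[5,50,95]),cv2.minAreaRect(F[:,:2].astype(np.float32)))
r=(hsv[...,1]>180)&((hsv[...,0]<6)|(hsv[...,0]>174)); r[:140]=0;r[165:]=0;r[:,:285]=0;r[:,315:]=0
print("knob",np.nanmedian(W[r],0),r.sum())
P=reg(285,318,160,200,60,200); 
for z in range(60,200,10):
    Q=P[(P[:,2]>=z)&(P[:,2]<z+10)]
    if len(Q): print(z,len(Q),Q.min(0),Q.max(0))
print("oil",reg(305,345,90,160,100,400).min(0),reg(305,345,90,160,100,400).max(0))
cv2.imwrite("pics/topc.png",cv2.resize(im[130:270,240:440],(800,560),interpolation=cv2.INTER_CUBIC))
```

```text
(274, 246) 103 ((447.5566101074219, 122.1451187133789), 31.749427795410156) 62.99114232454586
(392, 246) 106 ((446.8028564453125, -184.09832763671875), 31.856130599975586) 62.95802702684182
(356, 190) 99 ((590.5217895507812, -92.91973114013672), 31.761919021606445) 63.25191091462964
1098 902 [ 2.3  6.1 68. ] ((605.6843872070312, 53.369075775146484), (105.78860473632812, 144.55038452148438), 88.24829864501953)
knob [671.8  51.9 186. ] 33
60 147 [568.5  18.9  60. ] [673.8  82.8  69.9]
70 49 [567.3  26.2  70.4] [657.8  73.8  79.9]
80 61 [568.4  28.5  80. ] [643.3  75.7  90. ]
90 89 [570.2  28.3  90.1] [641.9  81.9 100. ]
100 81 [573.4  23.  100. ] [643.1  83.4 109.9]
110 80 [575.5  22.8 110. ] [645.8  83.2 119.5]
120 43 [585.5  25.2 120. ] [660.2  82.7 129.6]
130 24 [574.   24.7 130.8] [654.3  88.  139.9]
140 11 [571.2  22.1 140.8] [653.   87.7 147.6]
150 14 [629.5  34.2 151.5] [648.2  70.2 158.9]
160 10 [630.3  36.3 160.1] [644.   70.  167.4]
170 47 [631.4  40.3 170.3] [644.4  66.3 179.8]
180 40 [634.5  40.1 180.1] [646.4  66.1 185.1]
oil [664.5 -57.9 100. ] [837.8  40.7 334. ]
```

View pics/topc.png

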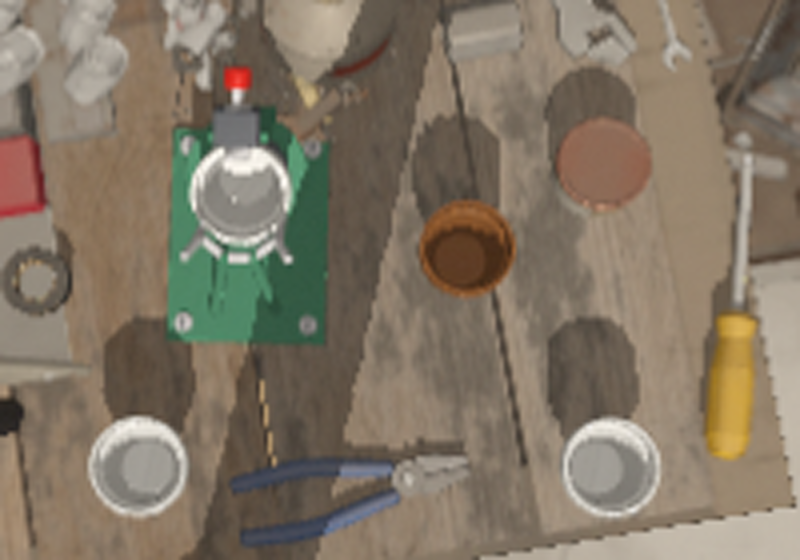

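```bash
cat >> h.py <<'E'
PSI=np.radians(-1.75)
def Rtool(tilt):  # tilt deg; 0 = straight down, 22 = along stack axis
    t=np.radians(tilt); Z=R.from_euler("z",PSI).apply([[np.sin(t),0,-np.cos(t)],[0,1,0]])
    z,y=Z; return R.from_matrix(np.c_[np.cross(y,z),y,z])
def plan(p,tilt):
    s=read_state(); Rt=R.from_quat(s["ee_rot"])
    print("go",np.round(Rt.inv().apply(np.array(p)-s["position"])/1000,4),np.round((Rt.inv()*Rtool(tilt)).as_rotvec(),4),"pos",s["position"].round(1),"F",s["contact_force"].round(1),"w",round(s["gripper_width"],1),"t",s["clock"])
def T(p): 
    s=read_state(); return s
E
python3 -c "
from h import *
plan([446,-184,190],0)
print(camera_model('wrist')['hand_eye'])"
```

```text
go [-0.3542  0.297   0.0409] [ 0.0019 -0.0005  0.3852] pos [ 217.  -585.6  230.3] F [-0.1 -0.3  0.2] w 85.7 t 0.1
[[-3.35866008e-04 -9.64464725e-01 -2.64211433e-01  6.66360348e+01]
 [ 9.99999839e-01 -2.02875640e-04 -5.30633948e-04  8.09359167e-01]
 [ 4.58175661e-04 -2.64211568e-01  9.64464638e-01 -1.42670179e+02]
 [ 0.00000000e+00  0.00000000e+00  0.00000000e+00  1.00000000e+00]]
```

```bash
python3 -c "
from h import *
plan([565,54,220],22)"
```

```text
go [-0.5485  0.4789  0.0112] [ 0.0758 -0.3797  0.38  ] pos [ 217.  -585.6  230.3] F [-0.1 -0.3  0.2] w 85.7 t 0.1
```

```bash
python3 -m handwheel '[[-0.5485,0.4789,0.011,0.0758,-0.3797,0.38,1],[-0.5485,0.4789,0.011,0.0758,-0.3797,0.38,1],[-0.5485,0.4789,0.011,0.0758,-0.3797,0.38,1],[-0.5485,0.4789,0.011,0.0758,-0.3797,0.38,1],[-0.5485,0.4789,0.011,0.0758,-0.3797,0.38,1],[-0.5485,0.4789,0.011,0.0758,-0.3797,0.38,1],[-0.5485,0.4789,0.011,0.0758,-0.3797,0.38,1],[-0.5485,0.4789,0.011,0.0758,-0.3797,0.38,1],[-0.5485,0.4789,0.011,0.0758,-0.3797,0.38,1],[-0.5485,0.4789,0.011,0.0758,-0.3797,0.38,1]]'; python3 -c "
from h import *
plan([565,54,220],22)"
```

```text
clock: 1.35
position: [516.0, -34.8, 221.9]
ee_rot: [0.014, 0.981, -0.004, 0.191]
contact_force: [0.2, -1.2, 0.1]
gripper_width: 85.3
grasp_force: 0.0
go [-0.0424  0.0902  0.019 ] [-0.0011  0.0011  0.0018] pos [516.  -34.8 221.9] F [ 0.2 -1.2  0.1] w 85.3 t 1.35
```

```bash
python3 -m handwheel '[[-0.042,0.090,0.019,0,0,0,1],[-0.042,0.090,0.019,0,0,0,1],[-0.042,0.090,0.019,0,0,0,1],[-0.042,0.090,0.019,0,0,0,1],[-0.042,0.090,0.019,0,0,0,1]]'
python3 - <<'E'
from h import *
im,W=cloud("wrist"); cv2.imwrite("pics/w1.png",im); np.save("pics/w1.npy",W); plan([565,54,220],22)
E
```

```text
clock: 1.98
position: [564.0, 50.4, 219.8]
ee_rot: [0.015, 0.981, -0.004, 0.191]
contact_force: [-0.1, -0.9, -0.7]
gripper_width: 85.5
grasp_force: 0.0
go [-0.0007  0.0036  0.0003] [-0.0019  0.0009 -0.0006] pos [564.1  50.4 220. ] F [ 0.1  0.3 -0.3] w 85.6 t 2.025
```

View pics/w1.png

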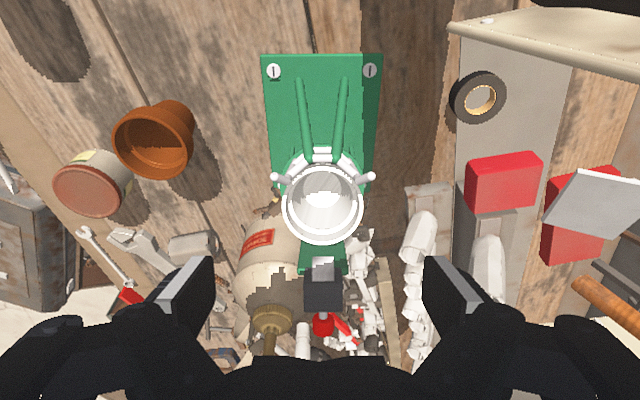

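The wrist view shows the rack cup's rim centred at about (322,203) and the bolt housing at (322,285). The rail ends show at (281,178) and (365,178), and the foot's far edge runs (262,55)–(383,52).

Run:
```python
from h import *
from scipy.optimize import least_squares
np.set_printoptions(precision=2,suppress=True)
W=np.load("pics/w1.npy"); im=cv2.imread("pics/w1.png")
hsv=cv2.cvtColor(im,cv2.COLOR_BGR2HSV)
g=(hsv[...,0]>60)&(hsv[...,0]<95)&(hsv[...,1]>90); g[:40]=0; g[:,:240]=0; g[:,400:]=0
F=W[g]; F=F[np.abs(F[:,2]-7)<6]; r=cv2.minAreaRect(F[:,:2].astype(np.float32)); print("foot",r,np.median(F[:,2]))
P=W[150:260,270:375].reshape(-1,3); P=P[np.isfinite(P).all(1)]
a=R.from_euler("z",PSI).apply([-np.sin(np.radians(22)),0,np.cos(np.radians(22))])
h=P@a; P=P[np.linalg.norm(P-[600,53,110],axis=1)<70]; h=P@a
cnt,e=np.histogram(h,bins=np.arange(h.min(),h.max(),1.0))
for c,x in zip(cnt,e): 
    if c>40: print(round(x,1),c,end="; ")
np.save("pics/P.npy",P)
```

```text
foot ((603.6640625, 52.34477996826172), (108.7473373413086, 147.3114471435547), 88.46369934082031) 6.2631675816651295
-182.4 322; -181.4 574; -180.4 229; -169.4 41; -162.4 44; -161.4 65; -160.4 107; -159.4 104; -158.4 49; -156.4 48; -154.4 43; -153.4 54; -152.4 43; -151.4 49; -150.4 42; -149.4 46; -148.4 50; -147.4 51; -146.4 52; -145.4 55; -144.4 48; -143.4 73; -142.4 61; -141.4 54; -140.4 70; -139.4 116; -138.4 271; -137.4 337; -136.4 175; -135.4 82; -134.4 57; -133.4 78; -132.4 64; -131.4 63; -130.4 70; -129.4 56; -128.4 79; -127.4 71; -126.4 65; -125.4 69; -124.4 95; -123.4 77; -122.4 100; -121.4 382; -120.4 469; -119.4 145; -117.4 42; -116.4 41; -115.4 58; -114.4 66; -113.4 133; -112.4 242; -111.4 253; -110.4 72; -88.4 43; -82.4 58;
```

```bash
cat >> h.py <<'E'
A=R.from_euler("z",PSI).apply([-np.sin(np.radians(22)),0,np.cos(np.radians(22))])
X=R.from_euler("z",PSI).apply([np.cos(np.radians(22)),0,np.sin(np.radians(22))])
Y=np.cross(A,X)
def rimfit(P,c0,h0,dh=2.5):
    """circle centre of rim points at height h0 along A near c0"""
    from scipy.optimize import least_squares
    q=np.c_[P@X,P@Y,P@A]; c=np.array([c0@X,c0@Y]); q=q[np.isfinite(q).all(1)]
    q=q[abs(q[:,2]-h0)<dh]
    for tol in(8,4,3):
        r=np.hypot(*(q[:,:2]-c).T); s=q[abs(r-30)<tol]
        f=least_squares(lambda v:np.hypot(*(s[:,:2]-v[:2]).T)-30,c,loss="soft_l1"); c=f.x
    n=np.linalg.svd(s-s.mean(0))[2][2]; n*=np.sign(n[2])
    hh=np.median(s[:,2]); print("n",len(s),"resid",np.std(f.fun).round(2),"tilt X,Y deg",np.degrees(n[:2]).round(2))
    return c[0]*X+c[1]*Y+hh*A
E
python3 - <<'E'
from h import *
np.set_printoptions(precision=2,suppress=True)
P=np.load("pics/P.npy")
rc=rimfit(P,np.array([605,53,115.]),-120); O=rc-64*A
print("rim",rc,"rack_axis O",O)
ps=np.radians(-1.75); foot=np.array([604.5,52.8,0]); print("O in rack", R.from_euler("z",-PSI).apply(O-foot))
Q=np.load("pics/w1.npy").reshape(-1,3); q=np.c_[(Q-O)@X,(Q-O)@Y,(Q-O)@A]; b=q[(q[:,0]>25)&(q[:,0]<70)&(abs(q[:,1])<20)&(q[:,2]>85)&(q[:,2]<130)]
print("bolt area",b[:,:].min(0),b.max(0),np.median(b[:,2]), np.median(b[b[:,2]>108,1]))
r=q[(abs(q[:,2]-100)<4)&(np.hypot(q[:,0],q[:,1])<55)&(q[:,0]<0)&(np.hypot(q[:,0],q[:,1])>33)]
print("rails",r[r[:,1]>0].mean(0),r[r[:,1]<0].mean(0))
plan([446,-184,150],0)
E
```

```text
n 1002 resid 0.92 tilt X,Y deg [0.17 0.04]
rim [613.1   52.57 117.3 ] rack_axis O [637.07  51.84  57.96]
O in rack [32.58  0.03 57.96]
bolt area [ 27.4  -18.71  85.08] [ 69.87  18.67 115.46] 112.58936524901358 0.12415633411846426
rails [-30.52  29.53 100.78] [-30.07 -29.94 100.63]
go [ 0.13 -0.24  0.02] [-0.    0.38 -0.  ] pos [564.1  50.4 220. ] F [ 0.1  0.3 -0.3] w 85.6 t 2.025
```

```bash
python3 -m handwheel '[[0.058,-0.12,-0.01,0,0.19,0,1],[0.118,-0.24,-0.01,0,0.38,0,1],[0.118,-0.24,-0.01,0,0.38,0,1],[0.118,-0.24,-0.01,0,0.38,0,1],[0.118,-0.24,-0.01,0,0.38,0,1],[0.118,-0.24,-0.01,0,0.38,0,1],[0.118,-0.24,-0.01,0,0.38,0,1],[0.118,-0.24,-0.01,0,0.38,0,1]]'
cat >> h.py <<'E'
def looseup(c0):
    from scipy.optimize import least_squares
    im,W=cloud("wrist"); P=W.reshape(-1,3); P=P[np.isfinite(P).all(1)]
    P=P[abs(P[:,2]-63.5)<3.5]; c=np.array(c0,float)
    for tol in(15,5,3):
        r=np.hypot(*(P[:,:2]-c).T); s=P[abs(r-30)<tol]
        f=least_squares(lambda v:np.hypot(*(s[:,:2]-v[:2]).T)-30,c,loss="soft_l1"); c=f.x
    print("cup",c.round(1),len(s),np.median(s[:,2]).round(1),np.std(f.fun).round(2)); return im,c
E
python3 - <<'E'
from h import *
im,c=looseup([447,-184]); cv2.imwrite("pics/w2.png",im)
plan([c[0],c[1],100],0)
plan([c[0],c[1],42],0)
E
```

```text
clock: 3.02
position: [444.8, -184.4, 185.6]
ee_rot: [0.015, 1.0, -0.001, 0.003]
contact_force: [-0.9, 0.7, 0.3]
gripper_width: 85.4
grasp_force: 0.0
cup [ 444.5 -185.4] 1048 63.9 0.95
go [ 0.0006 -0.0008  0.0855] [-0.0017  0.0055  0.0016] pos [ 444.7 -184.4  185.5] F [ 0.1 -0.4  0.5] w 85.6 t 3.075
go [ 0.0009 -0.0007  0.1435] [-0.0017  0.0055  0.0016] pos [ 444.7 -184.4  185.5] F [ 0.1 -0.4  0.5] w 85.6 t 3.075
```

```bash
python3 -m handwheel '[[0.0005,-0.0007,0.05,0,0.005,0,1],[0.0005,-0.0007,0.1,0,0.005,0,1],[0.0008,-0.0007,0.13,0,0.005,0,1],[0.0008,-0.0007,0.143,0,0.005,0,1],[0.0008,-0.0007,0.143,0,0.005,0,1],[0.0008,-0.0007,0.143,0,0.005,0,1],[0.0008,-0.0007,0.143,0,0.005,0,-1],[0.0008,-0.0007,0.143,0,0.005,0,-1],[0.0008,-0.0007,0.143,0,0.005,0,-1],[0.0008,-0.0007,0.143,0,0.005,0,-1]]'
python3 - <<'E'
from h import *
im,c=looseup([445,-184.5]); cv2.imwrite("pics/w3.png",im)
s=read_state(); print(R.from_quat(s["ee_rot"]).inv().apply(np.r_[c,63.9]-s["position"]))
plan([c[0],c[1],42],0)
E
```

```text
clock: 4.32
position: [445.0, -186.1, 44.1]
ee_rot: [0.015, 1.0, -0.001, 0.001]
contact_force: [-2.0, 0.4, 7.5]
gripper_width: 61.1
grasp_force: 63.6
cup [ 444.3 -185.1] 4789 63.8 1.02
[  0.75941983   0.98496683 -19.84307734]
go [0.0008 0.001  0.0021] [-0.0022  0.0027  0.0008] pos [ 445.1 -186.2   44.1] F [-1.9  0.8  7.6] w 60.5 t 4.375
```

View pics/w3.png

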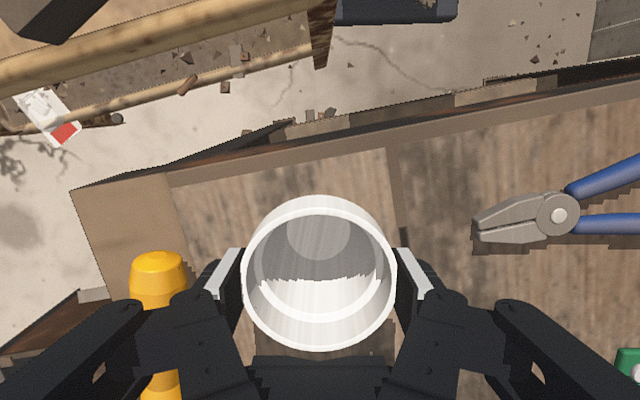

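The cup is between the pads, with its rim centred at about (320,272). The camera gives a constant y bias of about 1 mm, so I'll align the cup to the rack using the same camera for both. Next I lift and tilt it.

```bash
cat >> h.py <<'E'
O=np.array([637.07,51.84,57.96])
def axplan(z,off):
    "TCP target so that held rim centre (tool offset off) lies on the stack axis at z"
    p=O+z*A-Rtool(22).apply(off); print("z",z,"TCP",p.round(1)); plan(p,22); return p
E
python3 - <<'E'
from h import *
axplan(170,[.76,.98,-19.84])
E
```

```text
z 170 TCP [581.5  52.6 197.5]
go [-0.1297  0.2423 -0.1536] [-0.002  -0.3812  0.0012] pos [ 445.1 -186.2   44.1] F [-1.9  0.8  7.6] w 60.5 t 4.375
```

```bash
python3 -m handwheel '[[0,0,-0.05,0,0,0,-1],[0,0,-0.11,0,0,0,-1],[0,0,-0.17,0,0,0,-1],[0,0,-0.17,0,0,0,-1]]'
python3 - <<'E'
from h import *
axplan(170,[.76,.98,-19.84])
E
```

```text
clock: 4.88
position: [447.0, -186.2, 218.1]
ee_rot: [0.015, 1.0, -0.002, 0.007]
contact_force: [-0.4, -0.7, -1.5]
gripper_width: 60.4
grasp_force: 66.2
z 170 TCP [581.5  52.6 197.5]
go [-0.127   0.2428  0.0215] [-0.003  -0.3709  0.0014] pos [ 447.  -186.2  218.1] F [-0.4 -0.7 -1.5] w 60.4 t 4.875
```

```bash
python3 -m handwheel '[[-0.033,0.06,0,0,-0.1,0,-1],[-0.066,0.12,0,0,-0.2,0,-1],[-0.1,0.18,0.005,0,-0.3,0,-1],[-0.127,0.243,0.01,-0.003,-0.371,0.001,-1],[-0.127,0.243,0.021,-0.003,-0.371,0.001,-1],[-0.127,0.243,0.021,-0.003,-0.371,0.001,-1],[-0.127,0.243,0.021,-0.003,-0.371,0.001,-1],[-0.127,0.243,0.021,-0.003,-0.371,0.001,-1]]'
cat >> h.py <<'E'
def held(save=None):
    s=read_state(); Tt=T_tool(s); a=-Tt[:3,2]; im,W=cloud("wrist"); P=W.reshape(-1,3); P=P[np.isfinite(P).all(1)]
    q=(P-Tt[:3,3])@Tt[:3,:3]; q=q[(abs(q[:,2]+20)<6)]
    from scipy.optimize import least_squares
    c=np.array([.8,1.])
    for tol in(5,3):
        r=np.hypot(*(q[:,:2]-c).T); t=q[abs(r-30)<tol]
        c=least_squares(lambda v:np.hypot(*(t[:,:2]-v).T)-30,c,loss="soft_l1").x
    h=t[:,2]; hist,e=np.histogram(h,np.arange(-27,-13,.5)); z0=e[hist.argmax()]+.25; t=t[abs(h-z0)<3]
    n=np.linalg.lstsq(np.c_[t[:,:2],np.ones(len(t))],t[:,2],rcond=None)[0]
    if save: cv2.imwrite(save,im)
    print("held off",c.round(2),z0,len(t),"slope deg",np.degrees(n[:2]).round(2)); return np.r_[c,z0]
E
python3 - <<'E'
from h import *
o=held("pics/w4.png")
axplan(150,o)
E
```

```text
clock: 5.88
position: [578.2, 52.3, 191.2]
ee_rot: [0.016, 0.983, -0.002, 0.185]
contact_force: [0.0, 0.1, 0.1]
gripper_width: 60.6
grasp_force: 66.2
held off [0.94 0.94] -19.75 4445 slope deg [-0.55  0.25]
z 150 TCP [589.1  52.4 179.1]
go [-0.0056  0.0003  0.0154] [ 0.0011 -0.0125 -0.0023] pos [578.3  52.4 191.3] F [ 0.  -0.7 -1.1] w 60.8 t 5.925
```

View pics/w4.png

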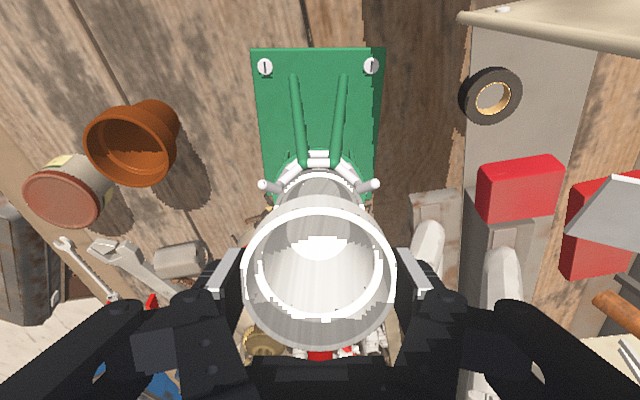

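The cup is held square, rim at about (320,270), directly above the rack cup. I'll align it and lower along the axis.

```bash
python3 -m handwheel '[[-0.0056,0.0003,0.015,0.001,-0.0125,-0.002,-1],[-0.0056,0.0003,0.015,0.001,-0.0125,-0.002,-1],[-0.0056,0.0003,0.015,0.001,-0.0125,-0.002,-1],[-0.0056,0.0003,0.015,0.001,-0.0125,-0.002,-1]]'
python3 - <<'E'
from h import *
o=held()
axplan(105,o)
E
```

```text
clock: 6.42
position: [589.2, 53.2, 179.5]
ee_rot: [0.014, 0.981, -0.003, 0.191]
contact_force: [-0.2, -0.1, -1.3]
gripper_width: 61.0
grasp_force: 66.2
held off [0.95 0.93] -19.75 4430 slope deg [-0.54  0.2 ]
z 105 TCP [606.   51.9 137.4]
go [ 0.0001 -0.001   0.0454] [0.0006 0.0002 0.001 ] pos [589.2  53.3 179.5] F [ 0.1  1.1 -0.6] w 60.6 t 6.475
```

```bash
python3 -m handwheel '[[0,-0.0006,0.015,0,0,0,-1],[0,-0.0006,0.03,0,0,0,-1],[0,-0.0006,0.045,0,0,0,-1],[0,-0.0006,0.045,0,0,0,-1],[0,-0.0006,0.045,0,0,0,-1]]'
python3 - <<'E'
from h import *
axplan(84,[.95,.94,-19.75])
E
```

```text
clock: 7.1
position: [605.2, 51.8, 137.0]
ee_rot: [0.015, 0.982, -0.003, 0.19]
contact_force: [-0.5, -0.5, -3.2]
gripper_width: 60.4
grasp_force: 66.1
z 84 TCP [613.9  51.6 117.9]
go [-0.0009  0.0001  0.0209] [-0.0007 -0.002   0.001 ] pos [605.2  51.8 137. ] F [-0.5 -0.5 -3.2] w 60.4 t 7.1
```

```bash
python3 -m handwheel '[[-0.0005,0,0.005,0,-0.001,0,-1],[-0.0007,0,0.01,0,-0.002,0,-1],[-0.0007,0,0.015,0,-0.002,0,-1],[-0.0007,0,0.015,0,-0.002,0,-1]]'
python3 - <<'E'
from h import *
axplan(84,[.95,.94,-19.75]); s=read_state(); print((s["contact_force"]@np.c_[X,Y,A]).round(1))
E
```

```text
clock: 7.6
position: [612.6, 52.1, 123.4]
ee_rot: [0.014, 0.981, -0.003, 0.192]
contact_force: [-0.1, 0.2, -0.4]
gripper_width: 60.4
grasp_force: 66.2
z 84 TCP [613.9  51.6 117.9]
go [ 0.0009 -0.0004  0.0055] [0.0005 0.0018 0.0015] pos [612.6  52.1 123.4] F [-0.1  0.2 -0.4] w 60.4 t 7.6
[-0.2  0.2 -0.3]
```

```bash
python3 -m handwheel '[[0.0007,-0.0003,0.003,0,0.001,0,-1],[0.0007,-0.0003,0.0055,0,0.001,0,-1],[0.0007,-0.0003,0.0055,0,0.001,0,-1],[0.0007,-0.0003,0.0055,0,0.001,0,-1]]'
python3 - <<'E'
from h import *
axplan(84,[.95,.94,-19.75]); s=read_state(); print((s["contact_force"]@np.c_[X,Y,A]).round(1))
E
```

```text
clock: 8.1
position: [613.7, 51.7, 118.2]
ee_rot: [0.014, 0.981, -0.003, 0.191]
contact_force: [-0.8, 1.2, -0.8]
gripper_width: 60.6
grasp_force: 66.2
z 84 TCP [613.9  51.6 117.9]
go [-0.0001 -0.0001  0.0004] [0.0003 0.0006 0.0013] pos [613.7  51.7 118.2] F [-0.8  1.2 -0.8] w 60.6 t 8.1
[-1.   1.2 -0.5]
```

```bash
python3 -m handwheel '[[0,0,0.001,0,0,0,-1],[0,0,0.002,0,0,0,-1],[0,0,0.002,0,0,0,-1]]'
python3 - <<'E'
from h import *
o=held("pics/w5.png")
axplan(84,o); s=read_state(); print((s["contact_force"]@np.c_[X,Y,A]).round(1))
E
```

```text
clock: 8.48
position: [614.5, 51.8, 116.9]
ee_rot: [0.014, 0.981, -0.003, 0.192]
contact_force: [-2.6, 0.5, 4.2]
gripper_width: 60.9
grasp_force: 66.8
held off [0.96 0.94] -20.25 4301 slope deg [-0.56  0.23]
z 84 TCP [614.1  51.6 117.4]
go [ 0.0002 -0.0002 -0.0006] [0.0006 0.0014 0.0013] pos [614.5  51.8 116.9] F [-2.8 -0.7  4.3] w 60.7 t 8.525
[-1.  -0.7  5.1]
```

View pics/w5.png

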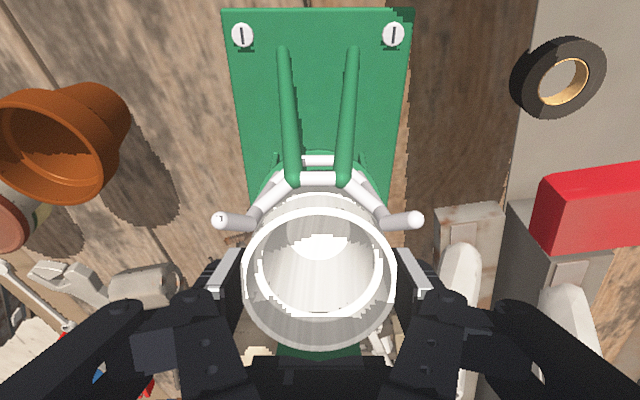

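The axial force is 5 N with the rim at about 84, so cup one is nested. I release it and back off along the axis.

```bash
python3 -m handwheel '[[0,0,-0.001,0,0,0,1],[0,0,-0.001,0,0,0,1],[0,0,-0.001,0,0,0,1],[0,0,-0.001,0,0,0,1],[0,0,-0.03,0,0,0,1],[0,0,-0.08,0,0,0,1],[0,0,-0.11,0,0,0,1],[0,0,-0.11,0,0,0,1],[0,0,-0.11,0,0,0,1]]'
python3 - <<'E'
from h import *
im,W=cloud("wrist"); P=W.reshape(-1,3); cv2.imwrite("pics/w6.png",im)
rc=rimfit(P,O+84*A,(O+84*A)@A,3); d=rc-O; print("rim in axis frame",(d@np.c_[X,Y,A]).round(2))
plan([446,121.5,190],0)
E
```

```text
clock: 9.65
position: [572.6, 52.6, 217.3]
ee_rot: [0.014, 0.982, -0.003, 0.19]
contact_force: [-0.0, 0.5, -0.8]
gripper_width: 85.6
grasp_force: 0.0
n 1308 resid 0.96 tilt X,Y deg [ 0.24 -0.11]
rim in axis frame [2.30e-01 7.00e-02 8.38e+01]
go [ 0.1292  0.0653 -0.0231] [-0.001   0.382   0.0011] pos [572.5  52.5 216.8] F [ 0.5 -0.1 -0.8] w 85.4 t 9.7
```

Cup one is nested: rim at 83.8 on the axis, tilt under 0.3°. Now the second loose cup.

```bash
python3 -m handwheel '[[0.04,0.02,-0.02,0,0.15,0,1],[0.09,0.045,-0.023,0,0.3,0,1],[0.129,0.065,-0.023,-0.001,0.382,0.001,1],[0.129,0.065,-0.023,-0.001,0.382,0.001,1],[0.129,0.065,-0.023,-0.001,0.382,0.001,1],[0.129,0.065,-0.023,-0.001,0.382,0.001,1]]'
python3 - <<'E'
from h import *
im,c=looseup([445,121]); 
plan([c[0]+.3,c[1]-.9,44],0)
E
```

```text
clock: 10.45
position: [447.2, 121.0, 191.0]
ee_rot: [0.015, 1.0, 0.0, 0.001]
contact_force: [0.3, 0.2, -0.5]
gripper_width: 85.7
grasp_force: 0.0
cup [444.7 120.4] 995 63.9 0.92
go [ 0.0025 -0.0017  0.1471] [ 0.0006  0.0027 -0.0004] pos [447.2 121.  191.2] F [ 0.1 -0.8 -0. ] w 85.5 t 10.5
```

```bash
python3 -m handwheel '[[0.0025,-0.0017,0.05,0,0.003,0,1],[0.0025,-0.0017,0.1,0,0.003,0,1],[0.0025,-0.0017,0.13,0,0.003,0,1],[0.0025,-0.0017,0.146,0,0.003,0,1],[0.0025,-0.0017,0.146,0,0.003,0,1],[0.0025,-0.0017,0.146,0,0.003,0,1],[0.0025,-0.0017,0.146,0,0.003,0,-1],[0.0025,-0.0017,0.146,0,0.003,0,-1],[0.0025,-0.0017,0.146,0,0.003,0,-1],[0.0025,-0.0017,0.146,0,0.003,0,-1]]'; python3 -m handwheel '[[0,0,-0.05,0,0,0,-1],[0,0,-0.11,0,0,0,-1],[0,0,-0.17,0,0,0,-1],[0,0,-0.17,0,0,0,-1]]'
python3 - <<'E'
from h import *
o=held(); axplan(190,o)
E
```

```text
clock: 11.75
position: [445.4, 120.3, 46.8]
ee_rot: [0.015, 1.0, 0.001, 0.001]
contact_force: [-1.6, -2.4, 6.8]
gripper_width: 60.2
grasp_force: 63.7
clock: 12.25
position: [447.2, 121.4, 220.7]
ee_rot: [0.015, 1.0, 0.004, 0.005]
contact_force: [0.5, -0.5, -2.8]
gripper_width: 60.3
grasp_force: 66.9
held off [0.77 0.97] -17.25 4164 slope deg [-0.43  0.67]
z 190 TCP [573.1  52.8 218.4]
go [-0.1299 -0.0637 -0.0009] [ 0.0048 -0.3803 -0.0007] pos [445.1 120.5 217.4] F [-0.2  0.8 -2. ] w 60.5 t 12.3
```

```bash
python3 -m handwheel '[[-0.043,-0.021,-0.005,0,-0.12,0,-1],[-0.086,-0.042,-0.005,0,-0.25,0,-1],[-0.130,-0.064,-0.001,0.004,-0.38,-0.001,-1],[-0.130,-0.064,-0.001,0.004,-0.38,-0.001,-1],[-0.130,-0.064,-0.001,0.004,-0.38,-0.001,-1],[-0.130,-0.064,-0.001,0.004,-0.38,-0.001,-1],[-0.130,-0.064,-0.001,0.004,-0.38,-0.001,-1]]'
python3 - <<'E'
from h import *
o=held(); axplan(165,o)
E
```

```text
clock: 13.18
position: [572.8, 52.7, 216.4]
ee_rot: [0.014, 0.982, -0.004, 0.189]
contact_force: [-0.7, -0.2, -1.2]
gripper_width: 60.0
grasp_force: 66.9
held off [0.77 0.99] -17.25 4172 slope deg [-0.62  0.7 ]
z 165 TCP [582.4  52.5 195.2]
go [-0.0011  0.0002  0.0232] [-0.002  -0.0042  0.0024] pos [572.8  52.6 216.4] F [ 0.9 -1.1 -1.4] w 60.4 t 13.225
```

```bash
python3 -m handwheel '[[-0.001,0.0002,0.023,-0.002,-0.004,0.002,-1],[-0.001,0.0002,0.023,-0.002,-0.004,0.002,-1],[-0.001,0.0002,0.023,-0.002,-0.004,0.002,-1]]'
python3 - <<'E'
from h import *
axplan(125,[.77,.98,-17.25])
E
```

```text
clock: 13.6
position: [582.3, 52.1, 195.6]
ee_rot: [0.015, 0.982, -0.003, 0.191]
contact_force: [-0.2, 0.2, -1.8]
gripper_width: 60.2
grasp_force: 66.9
z 125 TCP [597.4  52.1 158.2]
go [0.0001 0.0005 0.0404] [-0.0005 -0.0001  0.0001] pos [582.3  52.1 195.6] F [-0.2  0.2 -1.8] w 60.2 t 13.6
```

```bash
python3 -m handwheel '[[0,0.0003,0.015,0,0,0,-1],[0,0.0003,0.03,0,0,0,-1],[0,0.0003,0.04,0,0,0,-1],[0,0.0003,0.04,0,0,0,-1],[0,0.0003,0.04,0,0,0,-1]]'
python3 - <<'E'
from h import *
axplan(105,[.77,.98,-17.25]); s=read_state(); print((s["contact_force"]@np.c_[X,Y,A]).round(1))
E
```

```text
clock: 14.22
position: [597.5, 51.9, 158.7]
ee_rot: [0.015, 0.981, -0.003, 0.191]
contact_force: [-0.2, -0.9, -1.4]
gripper_width: 60.3
grasp_force: 66.8
z 105 TCP [604.9  51.8 139.6]
go [0.0003 0.0002 0.0205] [-0.0003  0.0005 -0.0002] pos [597.5  51.9 158.7] F [-0.2 -0.9 -1.4] w 60.3 t 14.225
[-0.6 -1.  -1.2]
```

```bash
python3 -m handwheel '[[0.0002,0,0.005,0,0,0,-1],[0.0002,0,0.01,0,0,0,-1],[0.0002,0,0.015,0,0,0,-1],[0.0002,0,0.02,0,0,0,-1],[0.0002,0,0.02,0,0,0,-1],[0.0002,0,0.02,0,0,0,-1]]'
python3 - <<'E'
from h import *
axplan(104,[.77,.98,-17.25]); s=read_state(); print((s["contact_force"]@np.c_[X,Y,A]).round(1))
E
```

```text
clock: 14.98
position: [604.2, 51.4, 138.8]
ee_rot: [0.015, 0.982, -0.003, 0.19]
contact_force: [-1.3, 1.1, -2.8]
gripper_width: 60.0
grasp_force: 66.7
z 104 TCP [605.3  51.8 138.7]
go [-0.001   0.0005  0.0005] [-0.0011 -0.0016 -0.0001] pos [604.2  51.4 138.8] F [-1.3  1.1 -2.8] w 60.0 t 14.975
[-2.3  1.1 -2.1]
```

```bash
python3 -m handwheel '[[-0.0007,0.0003,0.002,0,-0.001,0,-1],[-0.0007,0.0003,0.004,0,-0.001,0,-1],[-0.0007,0.0003,0.004,0,-0.001,0,-1]]'
python3 - <<'E'
from h import *
o=held();axplan(104,o); s=read_state(); print((s["contact_force"]@np.c_[X,Y,A]).round(1))
E
python3 -m handwheel '[[0,0,0.001,0,0,0,-1],[0,0,0.002,0,0,0,-1],[0,0,0.003,0,0,0,-1],[0,0,0.003,0,0,0,-1]]'
python3 - <<'E'
from h import *
o=held();axplan(93.3,o); s=read_state(); print((s["contact_force"]@np.c_[X,Y,A]).round(1))
E
```

```text
clock: 15.35
position: [606.4, 51.6, 136.3]
ee_rot: [0.015, 0.981, -0.003, 0.191]
contact_force: [-5.5, 0.4, 2.2]
gripper_width: 60.2
grasp_force: 67.4
held off [0.82 1.01] -17.25 4186 slope deg [-0.68  0.73]
z 104 TCP [605.3  51.8 138.7]
go [ 0.0001  0.0002 -0.0026] [-0.0009  0.0007 -0.0002] pos [606.4  51.6 136.3] F [-5.2  0.4  1.1] w 60.3 t 15.4
[-4.4  0.2  3. ]
clock: 15.9
position: [607.5, 51.6, 133.9]
ee_rot: [0.015, 0.981, -0.003, 0.191]
contact_force: [-6.9, 1.2, 2.9]
gripper_width: 60.2
grasp_force: 67.6
held off [0.79 1.  ] -17.25 4219 slope deg [-0.73  0.63]
z 93.3 TCP [609.3  51.7 128.8]
go [0.0003 0.0002 0.0054] [-0.0008  0.0012 -0.0002] pos [607.5  51.6 133.9] F [-6.6  0.9  2.8] w 60.3 t 15.95
[-5.1  0.7  5.1]
```

```bash
python3 -m handwheel '[[0,0,0.001,0,0,0,-1],[0,0,0.002,0,0,0,-1],[0,0,0.003,0,0,0,-1],[0,0,0.004,0,0,0,-1],[0,0,0.004,0,0,0,-1]]'
python3 - <<'E'
from h import *
o=held();axplan(93.3,o); s=read_state(); print((s["contact_force"]@np.c_[X,Y,A]).round(1))
E
```

```text
clock: 16.58
position: [609.1, 51.6, 130.4]
ee_rot: [0.015, 0.981, -0.003, 0.192]
contact_force: [-7.7, -0.1, 4.7]
gripper_width: 60.5
grasp_force: 67.8
held off [0.6 1. ] -17.25 4392 slope deg [-0.44  0.64]
z 93.3 TCP [609.1  51.7 128.7]
go [0.0006 0.0001 0.0016] [-0.0007  0.0016 -0.0001] pos [609.1  51.6 130.5] F [-7.2  0.4  4.4] w 60.4 t 16.625
[-5.   0.1  6.8]
```

```bash
python3 -m handwheel '[[0,0,0.0008,0,0,0,-1],[0,0,0.0015,0,0,0,-1],[0,0,0.0015,0,0,0,-1]]'
python3 - <<'E'
from h import *
o=held("pics/w7.png");axplan(93.3,o); s=read_state(); print((s["contact_force"]@np.c_[X,Y,A]).round(1))
im=cv2.imread("pics/w7.png"); cv2.imwrite("pics/w7c.png",cv2.resize(im[170:400,200:440],None,fx=2.5,fy=2.5))
E
```

```text
clock: 17.0
position: [610.4, 51.8, 129.7]
ee_rot: [0.015, 0.981, -0.003, 0.192]
contact_force: [-5.0, -0.2, 5.4]
gripper_width: 60.4
grasp_force: 67.8
held off [1.03 1.  ] -17.75 3912 slope deg [-0.56  0.65]
z 93.3 TCP [609.7  51.7 128.4]
go [ 0.0012 -0.0002  0.001 ] [-0.      0.0032 -0.    ] pos [610.4  51.8 129.7] F [-6.   0.5  5.6] w 60.5 t 17.05
[-3.5  0.3  7.4]
```

View pics/w7c.png

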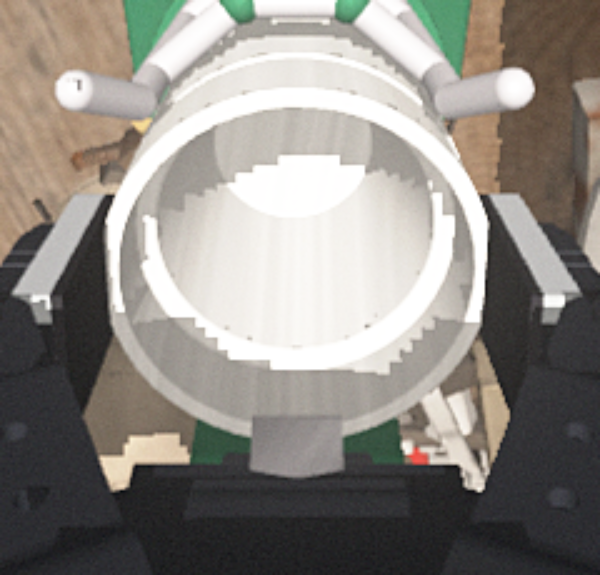

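The crop shows the grey bolt nose at (298,440) out over the rim, and the lateral force has dropped. I release and check.

```bash
python3 -m handwheel '[[0,0,0,0,0,0,1],[0,0,0,0,0,0,1],[0,0,0,0,0,0,1],[0,0,0,0,0,0,1],[0,0,-0.03,0,0,0,1],[0,0,-0.08,0,0,0,1],[0,0,-0.11,0,0,0,1],[0,0,-0.11,0,0,0,1],[0,0,-0.11,0,0,0,1]]'
python3 - <<'E'
from h import *
im,W=cloud("wrist"); P=W.reshape(-1,3); cv2.imwrite("pics/w8.png",cv2.resize(im[120:340,210:430],None,fx=2.5,fy=2.5))
rc=rimfit(P,O+94*A,(O+94*A)@A,4); d=rc-O; print("rim in axis frame",(d@np.c_[X,Y,A]).round(2))
E
```

```text
clock: 18.18
position: [568.1, 52.7, 229.0]
ee_rot: [0.015, 0.982, -0.003, 0.19]
contact_force: [0.1, -0.6, -0.2]
gripper_width: 85.7
grasp_force: 0.0
n 1381 resid 1.06 tilt X,Y deg [2.03 0.4 ]
rim in axis frame [ 1.39 -0.14 95.35]
```

View pics/w8.png

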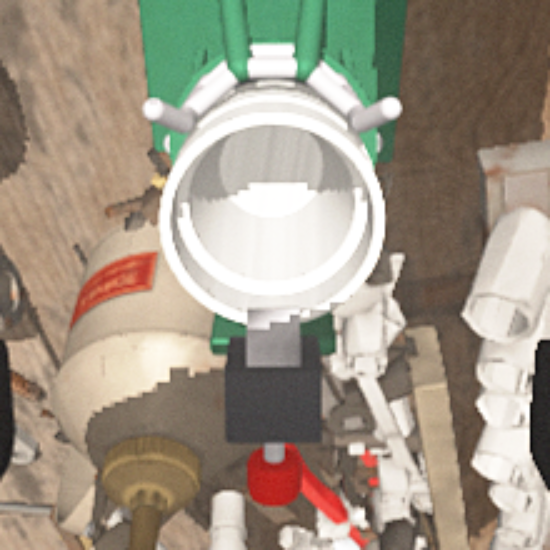

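Run:
```python
from h import *
np.set_printoptions(precision=2,suppress=True)
im,W=cloud("wrist"); P=W.reshape(-1,3); P=P[np.isfinite(P).all(1)]
q=(P-O)@np.c_[X,Y,A]
r=np.hypot(q[:,0]-1,q[:,1]); az=np.degrees(np.arctan2(q[:,1],q[:,0]-1))
for a in range(-180,180,30):
    m=(abs(r-30)<1.5)&(az>=a)&(az<a+30)&(abs(q[:,2]-95)<6); print(a+15,m.sum(),np.median(q[m,2]).round(2))
f=q[(r<13)&(abs(q[:,2]-34.5)<4)]; c=np.linalg.lstsq(np.c_[f[:,:2],np.ones(len(f))],f[:,2],rcond=None)[0]; print("floor",c[2],"slope deg",np.degrees(c[:2]))
b=q[(q[:,0]>22)&(q[:,0]<38)&(abs(q[:,1])<5)&(q[:,2]>90)]
for x in range(22,38,2):
    m=b[(b[:,0]>=x)&(b[:,0]<x+2)]; print(x,len(m),np.median(m[:,2]) if len(m) else "")
```

```text
-165 105 96.11
-135 97 96.47
-105 90 96.01
-75 108 95.25
-45 117 94.27
-15 102 94.87
15 108 94.79
45 120 94.04
75 106 94.82
105 74 95.79
135 89 95.95
165 107 96.0
floor 34.73791456069433 slope deg [-2.33 -0.56]
22 0 
24 0 
26 9 95.91962955652639
28 65 97.75574273708011
30 66 101.11537813490435
32 60 104.53045367956324
34 45 106.28432104555237
36 36 106.95647080727227
```

Run:
```python
from h import *
np.set_printoptions(precision=2,suppress=True)
im,W=cloud("wrist"); q=(W-O)@np.c_[X,Y,A]
# front strip near y=0: per image row from rim upward in the image
u=int(np.nanmedian(np.where((abs(q[...,1])<1)&(q[...,0]<-20)&(q[...,0]>-40)&(abs(q[...,2]-80)<30))[1])); print(u)
for du in(-2,2):
  for v in range(145,178): 
    p=q[v,u+du]
    if p[2]>30 and -45<p[0]<-20: print(v,p,im[v,u+du])
plan([470,54,170],40)
```

```text
319
145 [-40.7   -1.8   71.94] [251 251 253]
146 [-39.99  -1.8   72.08] [255 255 255]
147 [-39.47  -1.79  73.98] [255 255 255]
148 [-38.65  -1.8   73.08] [255 255 255]
149 [-37.82  -1.8   72.11] [249 249 252]
150 [-37.25  -1.8   73.45] [239 241 245]
151 [-36.39  -1.8   72.38] [192 194 203]
152 [-35.56  -1.81  71.55] [140 144 143]
153 [-30.6   -2.02  37.71] [206 211 218]
154 [-30.7   -1.97  44.99] [210 218 223]
155 [-30.8   -1.93  51.94] [135 142 144]
156 [-30.8   -1.9   57.91] [196 204 208]
157 [-30.87  -1.86  64.09] [238 244 246]
158 [-30.8   -1.83  68.97] [227 234 237]
159 [-30.55  -1.81  72.46] [255 255 255]
160 [-30.4   -1.79  76.49] [255 255 255]
161 [-29.89  -1.78  78.  ] [248 250 252]
162 [-29.95  -1.75  83.19] [229 234 238]
163 [-29.49  -1.74  84.74] [232 239 240]
164 [-29.42  -1.71  88.8 ] [232 237 241]
165 [-29.15  -1.7   91.48] [225 231 235]
166 [-29.23  -1.67  96.21] [254 255 255]
167 [-28.63  -1.67  96.62] [255 255 255]
168 [-27.97  -1.67  96.74] [255 255 255]
169 [-27.31  -1.67  96.86] [255 255 255]
170 [-26.57  -1.67  96.46] [251 255 255]
145 [-40.69   1.11  71.86] [25
[... 437 characters left out ...]
19  60.1 ] [200 209 214]
157 [-30.88   1.17  64.15] [237 241 244]
158 [-30.61   1.15  67.63] [231 236 240]
159 [-30.81   1.12  74.27] [255 255 255]
160 [-30.55   1.1   77.57] [255 255 255]
161 [-29.84   1.1   77.63] [248 251 252]
162 [-29.88   1.08  82.67] [231 235 238]
163 [-29.59   1.06  85.4 ] [233 238 241]
164 [-29.47   1.05  89.14] [232 237 241]
165 [-29.31   1.03  92.45] [231 237 240]
166 [-28.98   1.02  94.65] [255 255 255]
167 [-28.72   1.01  97.2 ] [255 255 255]
168 [-28.06   1.01  97.27] [255 255 255]
169 [-27.08   1.02  95.47] [255 255 255]
170 [-26.52   1.02  96.19] [255 255 255]
go [ 0.11 -0.    0.02] [-0.   -0.32  0.  ] pos [568.1  52.6 228.3] F [-0.4 -0.1 -0.2] w 85.8 t 18.325
```

```bash
python3 -m handwheel '[[0,0,-0.005,0,0,0,1],[0,0,-0.01,0,0,0,1],[0,0,-0.01,0,0,0,1],[0,0,-0.01,0,0,0,1],[0,0,-0.01,0,0,0,1],[0,0,-0.01,0,0,0,1],[0,0,-0.01,0,0,0,1],[0,0,-0.01,0,0,0,1],[0,0,-0.01,0,0,0,1],[0,0,-0.01,0,0,0,1]]'
python3 - <<'E'
from h import *
im,W=cloud("wrist"); P=W.reshape(-1,3)
rc=rimfit(P,O+95*A+X,(O+95*A)@A,4); print("rim in axis frame",((rc-O)@np.c_[X,Y,A]).round(2))
q=((W-O)@np.c_[X,Y,A])
for v in range(145,185):
    m=q[v,314:326]; m=m[(abs(m[:,0]+30)<3)&(m[:,2]>35)]
    if len(m)>3: print(v,m.mean(0).round(2)[[0,2]])
E
```

```text
clock: 19.58
position: [564.8, 53.1, 239.2]
ee_rot: [0.015, 0.981, -0.003, 0.191]
contact_force: [1.0, -0.2, -0.9]
gripper_width: 85.8
grasp_force: 0.0
n 1245 resid 1.07 tilt X,Y deg [1.59 0.39]
rim in axis frame [ 1.37 -0.11 95.56]
150 [-30.62  40.76]
151 [-30.59  47.48]
152 [-30.58  54.03]
153 [-30.81  62.26]
154 [-30.67  67.21]
155 [-30.65  72.88]
156 [-30.33  76.13]
157 [-29.78  77.59]
158 [-29.71  82.43]
159 [-29.52  86.17]
160 [-29.41  90.35]
161 [-29.18  93.62]
162 [-28.95  96.75]
163 [-28.25  96.75]
164 [-27.61  97.18]
```

The stack hasn't moved after more than a second released: the rim is under the bolt nose and nothing is touching it. Handing in.

```bash
python3 -c "
from bench import job_done
print(job_done())"
```

```text
the job is handed in; nothing more can be done
None
```

Both loose cups are nested in the rack cup, and the stack is pressed down with the spring bolt snapped out over the top rim. It was handed in at about 20 s. The top cup leans about 2° toward the bolt, and the stack was unchanged after more than a second with the gripper clear. The verdict was not shown.

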